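# Slide a fresh painting under the hand-rest bridge into the corner stops

## Robot

A 6-joint arm with a two-finger parallel gripper is mounted at the origin on the work surface. World frame = base frame: x ahead of the robot, y to its left, z up, the work surface at z = 0. Lengths are in m, angles in rad, forces in N, time in s.
With the tool pointing down it reaches from about 0.375 to 0.9 m from the base axis. Payload 3.1 kg.
Tool frame: the origin (TCP) lies on the centre line of the jaws, within the pads' length; the fingertips stand 8 mm ahead of it and the grasp point (between the pads) lies 11 mm behind it; z points along the fingers, y is the line along which they close (so a half turn about z gives the same grasp; the last joint's range is limited). The gripper opens to 87 mm and grips with 3 to 60 N. Pads are 19 mm wide; open, the fingers measure 117 mm over their backs; the gripper's body (75 mm by 190 mm) begins 51 mm behind the grasp point.
Start: joints at [-1.385, 0.527, 1.433, -0, 1.181, -0.178], TCP at [0.222, -0.584, 0.231] pointing down, gripper open.
Joint ranges: [-3.08, 3.08], [-0.75, 2.2], [0.22, 2.44], [-1.43, 4.57], [0, 2.65], [-2.85, 2.85]. Speed limits (rad/s): [2.79, 2.79, 3.14, 3.14, 3.14, 3.14].

## Interface

Orientations are given as a unit quaternion [x, y, z, w].
In Python, from rig import robot gives the robot as it stands. The module is installed in compiled form; this text tells all that it offers.
- The arm moves only by the tool send_rows, never from a script. Its argument "increments" is one flat list of numbers, 7 for each row, row after row: the turn, a rotation vector about the world's x, y, z in rad, then the shift along the world's x, y, z in cm, then the opening, from 0 (shut) to 1 (fully open). A call has 1 to 20 rows; each row shifts and turns the commanded pose from where the row before left it; what a row does not reach is not made up. A row lasts 1/12 s, in which the tool goes at most 41.7 mm and 7.16 degrees, less where a joint would pass 70% of its speed; a pose out of reach is approached as far as the arm can. A call is refused whole if a number of a shift passes 4.17 or a number of a turn 0.125, either way. A call with a gripper value outside its range is refused whole. The fingers move at their own pace and stop on an object; "newtons" is the grip in N (left out, the last holds). Time passes only in rows, so rows that do not move let the fingers close. It gives the time, the measured TCP pose, the force, the opening and the grip force at its end, in the units of the state.
- robot.get_obs(): the state, without advancing time (a new reading comes with each control period).
- robot.camera(name): name is "side" or "top"; returns a dict with "image" (480x640x3 uint8, red, green, blue), "range_z" (480x640 float32, m along the optical axis (not along the pixel's ray), 0 where there is no reading), "fx", "fy", "cx", "cy" (pixels), "R" (3x3) and "t" (3): a world point X has camera coordinates R X + t. Camera axes: x right, y down, z forward; pixel columns grow to the right and rows downward; lengths in m; the calibration is good to about 2 mm. A picture is of the moment at which its call begins.
- robot.hand_in(): hands the job in; it is judged then, once.
The state is a dict: "time": time; "q": joint angles; "joint_velocities": joint speeds; "joint_torque": joint torques, N m; "position": TCP position; "tool_rot": TCP orientation; "ft_force": force on the tool from outside, world axes, zero at the start; "moment": the same for the moment, N m; "grip_width": finger opening in m; "grip_force": force on a finger pad.
Only numpy, scipy, OpenCV 4.12 (cv2) and the standard library are available. Lean on these libraries where they do the work, as an engineer would, in place of code of your own. Each camera call takes 0.05 s, during which the arm holds its last target. There are 200 camera calls.

## Task

The small freshly painted panel lies on the bench hook, short of the painter's hand-rest bridge. With the fingertips push it along the board by its bare side edges, under the bridge, until it sits square and snug against both stop strips, home in their corner, then take the hand away. Keep the panel flat on the board (never lift or tip it), touch neither the painted picture with the robot nor the bridge with the panel, and leave the bridge and the things standing around where they are.

Things in the scene. Friction and masses are not known exactly. Their poses are not given: they have to be found in the camera images.
- board: Bench hook: flat plywood board fixed on the table, 340 (x) by 300 (y) mm, top face 12 mm above the table. Origin: centre of its underside; x away from the robot, y to its left. Pale wooden stop strips, 30 mm wide and 12 mm above the board's top, run all along its far and left edges, passing under the bridge; inner faces at board x = +140 and y = +120 mm, meeting in the far left corner.
- stop_corner (a point): The inner corner of the two stop strips, on the board's top face (board x +140, y +120, z +12 mm); axes as the board's.
- panel: Painting panel: wooden slab with white-primed top, 102 (x) by 152 (y) mm, 19 mm high, upright side edges, loose and flat on the board, about 0.2 kg. Origin: centre of its underside; axes roughly the board's. Starts wholly on the robot's side of the bridge, clear of the left strip, turned up to 14 degrees. At home it is square to the board and its near 23 to 40 mm still stick out on the robot's side of the bridge.
- panel_center (a point): The centre of the panel, half-way up (9.5 mm above its underside); axes as the panel's.
- panel_corner (a point): The panel's far left bottom corner (panel x +51, y +76, z 0 mm); axes as the panel's. At home it coincides with the stop corner.
- picture: The fresh picture (a small landscape) fixed on the panel's top: 86 (x) by 136 (y) mm, standing 1.5 mm above the panel's top face, leaving a plain white rim 8 mm wide all round. Origin: centre of its underside. Not to be touched.
- bridge: Hand-rest bridge: dark wooden bar 50 (x) by 400 (y) mm on two feet 28 mm wide (344 mm clear between), loose on the table astride the board, its middle about 45 mm short of the far strip's inner face. Bar's underside 38 mm above the table (26 above the board, 5.5 above the picture), top 54 mm. About 0.75 kg. Origin: centre of its footprint, on the table. Must not be shifted.
- paint_bottle: White paint bottle, 60 mm diameter, 150 mm high, standing on the table beside an end of the bridge; origin at the centre of its underside. Leave alone.
- water_jar: Jar with two brushes in it, 66 mm diameter, 165 mm high with the brushes, standing on the table beside the other end of the bridge; origin at the centre of its underside. Leave alone.
- paint_cup: White plastic cup, 66 mm diameter, 70 mm high, standing on the table left of the board's near half; origin at the centre of its underside. Leave alone.
- paint_tube: Paint tube lying on the table right of the board's near half, about 120 mm long along its x, 34 mm wide, 20 mm high; origin at the centre of its underside. Leave alone.
Not all that is in view belongs to the job. Of the things that look like the panel, the largest one is meant.

How it is judged:
By the outcome, as a careful person would: the job done as asked, in the order asked, and still so for the second after the job is handed in, with the robot touching nothing.
It also fails if it takes over 54 s, if anything falls off the work surface, if the arm or the gripper's body presses on something with over 40 N, if the wrist force passes 120 N, or if a joint passes its speed limit or range.

## Working session

There is one attempt and no reset: what is moved stays moved. The work goes in short steps, Python scripts to look and compute and a tool call to move; the robot and the scene stay as the last step left them, time stands still between calls to the robot, and variables do not carry over. Pictures are saved under pics/ and viewed, at most 10 in all, crops included, and the job is handed in when it is done.

Besides the shell and the picture viewer there is one more tool, called as name(argument=value, ...) on one line, values as JSON. send_rows: Moves the arm, as the interface text tells. Its arguments: {"type":"object","properties":{"increments":{"type":"array"},"newtons":{"type":"number"}},"required":["increments"]}

```bash
mkdir -p pics; cat > h.py <<'E'
from rig import robot
import numpy as np, cv2
def cam(n):
    c=robot.camera(n); np.savez('%s.npz'%n,**c); return c
def save(c,name,crop=None,s=1):
    im=cv2.cvtColor(np.asarray(c["image"]),cv2.COLOR_RGB2BGR)
    if crop: x0,y0,x1,y1=crop; im=im[y0:y1,x0:x1]
    cv2.imwrite('pics/'+name,cv2.resize(im,None,fx=s,fy=s,interpolation=cv2.INTER_CUBIC))
def ray(c,u,v,z):
    R=np.asarray(c["R"]);t=np.asarray(c["t"]); o=-R.T@t
    d=R.T@np.array([(u-c["cx"])/c["fx"],(v-c["cy"])/c["fy"],1]); return o+d*(z-o[2])/d[2]
def pt(c,u,v):
    R=np.asarray(c["R"]);t=np.asarray(c["t"]); z=c["range_z"][int(round(v)),int(round(u))]
    return R.T@(z*np.array([(u-c["cx"])/c["fx"],(v-c["cy"])/c["fy"],1])-t)
def load(n): return {k:(v if v.ndim else float(v)) for k,v in np.load('%s.npz'%n).items()}
E
python3 - <<'E'
from h import *
save(cam("top"),"top1.png"); save(cam("side"),"side1.png")
o=robot.get_obs(); print(o["time"],o["position"],o["tool_rot"])
for n in("top","side"):
    c=load(n); print(n,-c["R"].T@c["t"],c["R"].round(3).tolist(),c["fx"])
E
```

```text
0.1 [ 0.22228576 -0.58341197  0.22965422] [ 9.83500781e-01  1.80901039e-01 -8.59928826e-06 -1.01398613e-03]
top [0.43250313 0.01977342 1.21628261] [[-0.027, -1.0, -0.007], [-0.997, 0.028, -0.077], [0.077, 0.005, -0.997]] 500.5923237504459
side [0.51588673 0.88942404 0.98577776] [[-1.0, -0.017, 0.005], [-0.016, 0.735, -0.678], [0.008, -0.678, -0.735]] 529.6379298807822
```

View pics/top1.png

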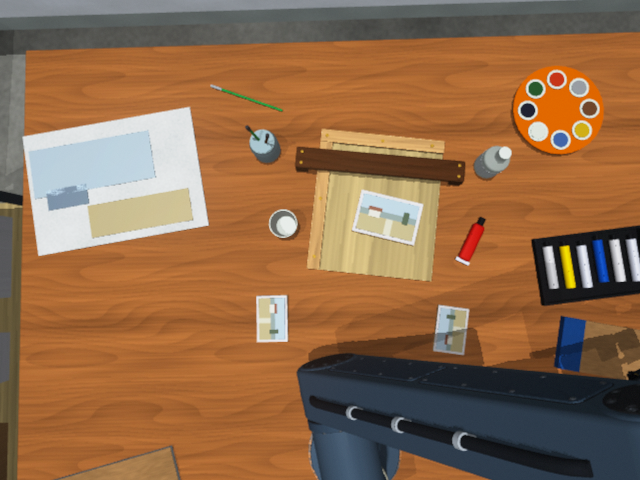

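View pics/side1.png

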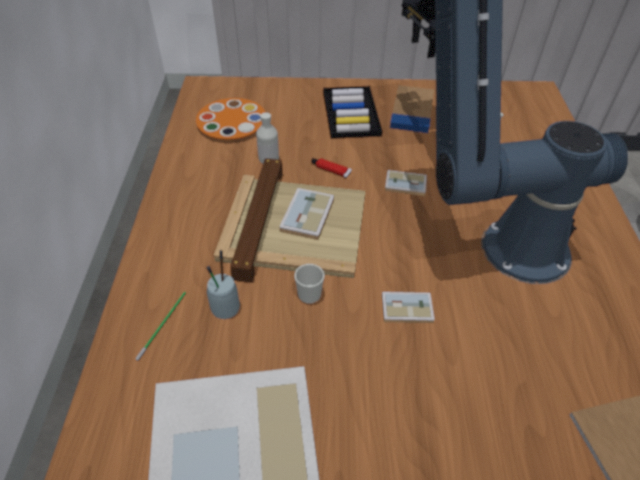

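The top view shows three lookalikes: on the board at (388,218), and on the table at (272,319) and (452,330). The one on the board is the largest and lies on the bench hook, so I take it as the panel. An enlarged crop will confirm this.

```bash
python3 - <<'E'
from h import *
c=load("top"); save(c,"crop1.png",(290,115,480,290),4)
E
```

```text
(no output)
```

View pics/crop1.png

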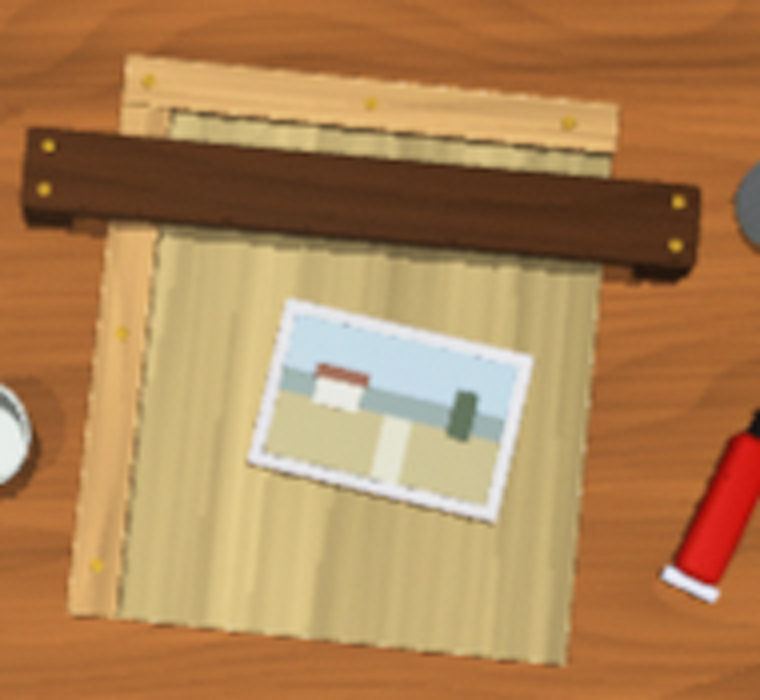

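The crop confirms it. The panel's corners are at crop (287,299), (532,355), (494,522) and (249,462). The strip's outer corners are at (126,57), (618,103) and (68,615).

```bash
cat >> h.py <<'E'
def rect(c,uv,z,off=(0,0),s=1):
    return np.array([ray(c,(u+.5)/s-.5+off[0],(v+.5)/s-.5+off[1],z)[:2] for u,v in uv])
E
python3 - <<'E'
from h import *
c=load("top"); o=(290,115)
a=lambda p,q:np.degrees(np.arctan2(*(q-p)[::-1]))
P=rect(c,[(287,299),(532,355),(494,522),(249,462)],.031,o,4)
print("panel FL FR NR NL",P.round(4).tolist(),"c",P.mean(0),[np.linalg.norm(P[i]-P[i-1]).round(4) for i in range(4)],"yaw",a(P[1],P[0])-90,a(P[2],P[3])-90,a(P[3],P[0]),a(P[2],P[1]))
S=rect(c,[(126,57),(618,103),(68,615)],.024,o,4)
print("strip",S.round(4).tolist(),np.linalg.norm(S[0]-S[1]),np.linalg.norm(S[0]-S[2]),a(S[1],S[0])-90,a(S[2],S[0]))
B=rect(c,[(567,663)],.012,o,4);print("board NR",B)
yaw=np.radians((a(S[1],S[0])-90+a(S[2],S[0]))/2)
ex=np.array([np.cos(yaw),np.sin(yaw)]);ey=np.array([-ex[1],ex[0]])
ctr=np.mean([S[0]-.17*ex-.15*ey,S[1]-.17*ex+.15*ey,S[2]+.17*ex-.15*ey,B[0]+.17*ex+.15*ey],0)
print("board ctr",ctr,"yaw",np.degrees(yaw),"stop",ctr+.14*ex+.12*ey)
print("panel in board",[( (p-ctr)@ex.round(4),(p-ctr)@ey) for p in P])
G=rect(c,[(28,127),(700,187),(697,265),(24,212)],.054,o,4); print("bridge in board",[((p-ctr)@ex,(p-ctr)@ey) for p in G])
print(robot.get_obs()["q"])
for u,v in [(390,190),(390,165),(345,165),(284,222),(264,145),(490,160)]: print(pt(c,u,v))
E
```

```text
panel FL FR NR NL [[0.6149, -0.0326], [0.5771, -0.1773], [0.4783, -0.1508], [0.518, -0.0071]] c [ 0.54705538 -0.09195804] [np.float64(0.1002), np.float64(0.1495), np.float64(0.1022), np.float64(0.1491)] yaw -14.633722355644977 -15.405399597571986 -14.77672283374533 -14.99860054148751
strip [[0.7668, 0.0601], [0.7297, -0.2365], [0.4304, 0.1029]] 0.2989196556599531 0.3390520467914442 -7.12366740166091 -7.256450305826923
board NR [[ 0.3936299  -0.19386492]]
board ctr [ 0.58011856 -0.0668644 ] yaw -7.190058853743918 stop [0.73403699 0.03466942]
panel in board [(np.float64(0.03017259973593667), np.float64(0.038321158189667553)), (np.float64(0.01080770228735916), np.float64(-0.10994947041072649)), (np.float64(-0.0904630054486144), np.float64(-0.09606137576504176)), (np.float64(-0.06915835122870147), np.float64(0.05155154357732192))]
bridge in board [(np.float64(0.11367234690695129), np.float64(0.20056868917088214)), (np.float64(0.11604189137803976), np.float64(-0.19611192614747983)), (np.float64(0.06974495661785238), np.float64(-0.1980063671803957)), (np.float64(0.06295858413876883), np.float64(0.19762256262651104))]
[-1.38550465e+00  5.28376116e-01  1.43381658e+00 -1.11609814e-05
  1.18142798e+00 -1.78509318e-01]
[ 0.61448848 -0.10293482  0.01052157]
[ 0.66723868 -0.10065189  0.05356472]
[0.67081545 0.00503774 0.05103211]
[0.54433568 0.15679644 0.00395707]
[0.71412148 0.189213   0.09164604]
[ 0.66137847 -0.31944834  0.10669369]
```

send_rows(increments=[0, 0, 0.0676, 1.9, 2.36, -0.65, 0.5, 0, 0, 0.0676, 1.9, 2.36, -0.65, 0.5, 0, 0, 0.0676, 1.9, 2.36, -0.65, 0.5, 0, 0, 0.0676, 1.9, 2.36, -0.65, 0.5, 0, 0, 0.0676, 1.9, 2.36, -0.65, 0.5, 0, 0, 0.0676, 1.9, 2.36, -0.65, 0.5, 0, 0, 0.0676, 1.9, 2.36, -0.65, 0.5, 0, 0, 0.0676, 1.9, 2.36, -0.65, 0.5, 0, 0, 0.0676, 1.9, 2.36, -0.65, 0.5, 0, 0, 0.0676, 1.9, 2.36, -0.65, 0.5, 0, 0, 0.0676, 1.9, 2.36, -0.65, 0.5, 0, 0, 0.0676, 1.9, 2.36, -0.65, 0.5, 0, 0, 0.0676, 1.9, 2.36, -0.65, 0.5, 0, 0, 0.0676, 1.9, 2.36, -0.65, 0.5, 0, 0, 0.0676, 1.9, 2.36, -0.65, 0.5, 0, 0, 0.0676, 1.9, 2.36, -0.65, 0.5, 0, 0, 0, 0, 0, 0, 0.5, 0, 0, 0, 0, 0, 0, 0.5, 0, 0, 0, 0, 0, 0, 0.5])

```text
time: 1.68
position: [0.5261, -0.2065, 0.1263]
tool_rot: [0.75, 0.661, -0.0, -0.0]
ft_force: [-0.3, -0.8, -0.5]
grip_width: 0.0434
grip_force: 0.0
```

send_rows(increments=[0, 0, 0, 0, 0, -2.5, 0.5, 0, 0, 0, 0, 0, -2.5, 0.5, 0, 0, 0, 0, 0, -2, 0.5, 0, 0, 0, 0, 0, -1.5, 0.5, 0, 0, 0, 0, 0, -1, 0.5, 0, 0, 0, 0, 0, -0.5, 0.5, 0, 0, 0, 0, 0, 0, 0.5, 0, 0, 0, 0, 0, 0, 0.5])

```text
time: 2.35
position: [0.5265, -0.2072, 0.027]
tool_rot: [0.75, 0.661, 0.0, 0.0]
ft_force: [0.4, 0.2, 0.1]
grip_width: 0.0438
grip_force: 0.0
```

```bash
python3 - <<'E'
from h import *
c=cam("side"); save(c,"s2.png",(200,130,400,280),4)
E
```

```text
(no output)
```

View pics/s2.png

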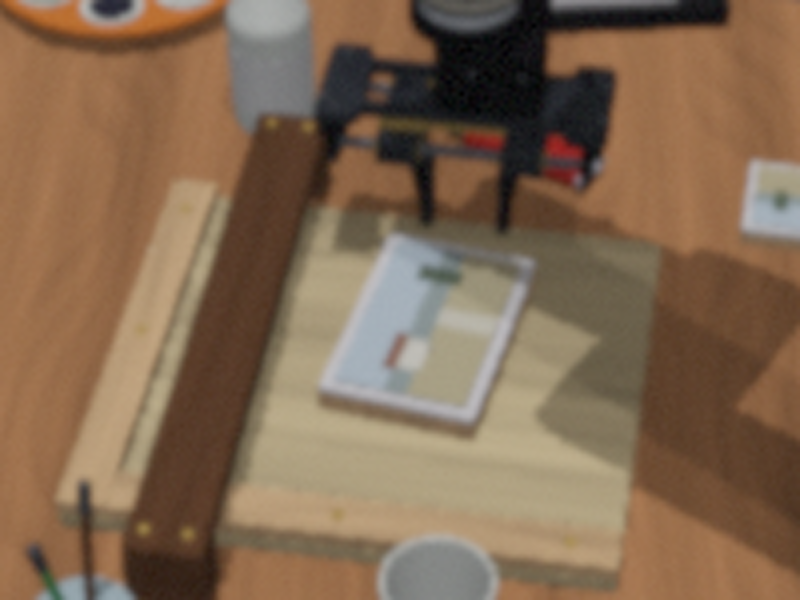

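Both fingertips are down on the right, at (425,225) and (503,230), clear of the panel's right edge. I'll push left along board y.

send_rows(increments=[0, 0, 0, 0.075, 0.595, 0, 0.5, 0, 0, 0, 0.075, 0.595, 0, 0.5, 0, 0, 0, 0.075, 0.595, 0, 0.5, 0, 0, 0, 0.075, 0.595, 0, 0.5, 0, 0, 0, 0.075, 0.595, 0, 0.5, 0, 0, 0, 0.075, 0.595, 0, 0.5, 0, 0, 0, 0.075, 0.595, 0, 0.5, 0, 0, 0, 0.075, 0.595, 0, 0.5, 0, 0, 0, 0.075, 0.595, 0, 0.5, 0, 0, 0, 0.075, 0.595, 0, 0.5, 0, 0, 0, 0.075, 0.595, 0, 0.5, 0, 0, 0, 0.075, 0.595, 0, 0.5, 0, 0, 0, 0.075, 0.595, 0, 0.5, 0, 0, 0, 0.075, 0.595, 0, 0.5, 0, 0, 0, 0.0375, 0.298, 0, 0.5, 0, 0, 0, 0.025, 0.2, 0, 0.5, 0, 0, 0, 0.025, 0.2, 0, 0.5, 0, 0, 0, 0, 0, 0, 0.5])

```text
time: 3.9
position: [0.5375, -0.1156, 0.0264]
tool_rot: [0.75, 0.661, -0.0, -0.0]
ft_force: [-0.2, 0.7, 1.2]
grip_width: 0.0435
grip_force: 0.0
```

```bash
python3 - <<'E'
from h import *
c=cam("side"); save(c,"s3.png",(200,130,400,280),4)
print(robot.get_obs()["ft_force"])
E
```

```text
[-1.29935534 -0.68831102  0.70853701]
```

View pics/s3.png

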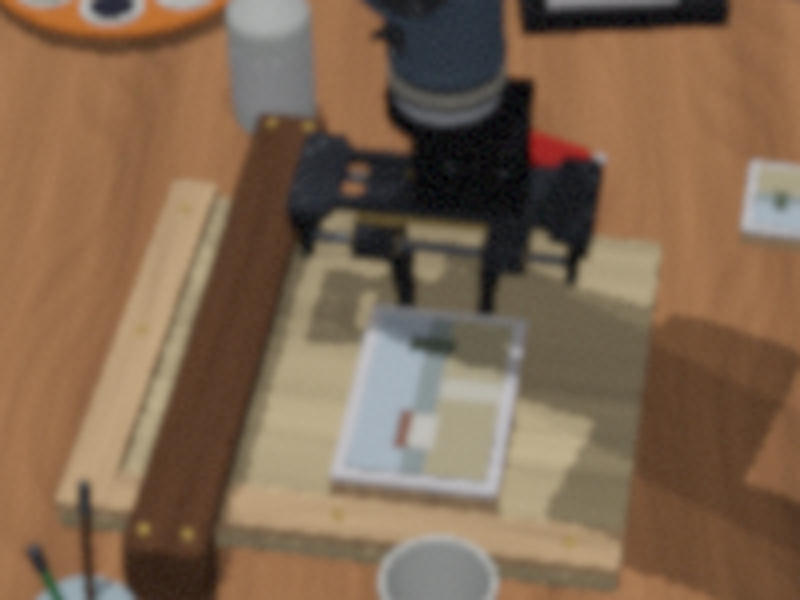

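The panel is turned square to the fingers and about 1 cm short of the left strip at (420,495). I'll close the gap slowly.

send_rows(increments=[0, 0, 0, 0.025, 0.2, 0, 0.5, 0, 0, 0, 0.025, 0.2, 0, 0.5, 0, 0, 0, 0.025, 0.2, 0, 0.5, 0, 0, 0, 0.025, 0.2, 0, 0.5, 0, 0, 0, 0.025, 0.2, 0, 0.5, 0, 0, 0, 0, 0, 0, 0.5])

```text
time: 4.45
position: [0.5388, -0.1068, 0.0265]
tool_rot: [0.75, 0.662, -0.001, 0.0]
ft_force: [-2.0, -5.0, -0.6]
grip_width: 0.0434
grip_force: 2.3
```

send_rows(increments=[0, 0, 0, 0.012, 0.1, 0, 0.5, 0, 0, 0, 0.012, 0.1, 0, 0.5, 0, 0, 0, 0, 0, 0, 0.5])

```text
time: 4.7
position: [0.539, -0.1067, 0.0267]
tool_rot: [0.749, 0.662, -0.001, 0.001]
ft_force: [-4.3, -10.3, -0.6]
grip_width: 0.0434
grip_force: 5.6
```

send_rows(increments=[0, 0, 0, 0.012, 0.1, 0, 0.5, 0, 0, 0, 0, 0, 0, 0.5])

```text
time: 4.87
position: [0.539, -0.1066, 0.0267]
tool_rot: [0.749, 0.662, -0.002, 0.002]
ft_force: [-5.1, -14.0, 0.2]
grip_width: 0.0435
grip_force: 7.2
```

send_rows(increments=[0, 0, 0, -0.125, -1, 0, 0.5, 0, 0, 0, -0.125, -1, 0, 0.5, 0, 0, 0, -0.125, -1, 0, 0.5, 0, 0, 0, 0, 0, 3, 0.5, 0, 0, 0, 0, 0, 4, 0.5, 0, 0, 0, 0, 0, 3, 0.5])

```text
time: 5.37
position: [0.5356, -0.1337, 0.1279]
tool_rot: [0.75, 0.661, 0.0, -0.0]
ft_force: [0.1, -0.2, -0.0]
grip_width: 0.0433
grip_force: 0.0
```

send_rows(increments=[0, 0, -0.1122, -0.54, 0.82, 0, 0.5, 0, 0, -0.1122, -0.54, 0.82, 0, 0.5, 0, 0, -0.1122, -0.54, 0.82, 0, 0.5, 0, 0, -0.1122, -0.54, 0.82, 0, 0.5, 0, 0, -0.1122, -0.54, 0.82, 0, 0.5, 0, 0, -0.1122, -0.54, 0.82, 0, 0.5, 0, 0, -0.1122, -0.54, 0.82, 0, 0.5, 0, 0, -0.1122, -0.54, 0.82, 0, 0.5, 0, 0, -0.1122, -0.54, 0.82, 0, 0.5, 0, 0, -0.1122, -0.54, 0.82, 0, 0.5, 0, 0, -0.1122, -0.54, 0.82, 0, 0.5, 0, 0, -0.1122, -0.54, 0.82, 0, 0.5, 0, 0, -0.1122, -0.54, 0.82, 0, 0.5, 0, 0, -0.1122, -0.54, 0.82, 0, 0.5, 0, 0, 0, 0, 0, 0, 0.5, 0, 0, 0, 0, 0, 0, 0.5])

```text
time: 6.7
position: [0.4601, -0.0184, 0.1267]
tool_rot: [0.998, -0.061, 0.0, -0.0]
ft_force: [0.3, 0.2, 0.1]
grip_width: 0.0434
grip_force: 0.0
```

```bash
python3 - <<'E'
from h import *
c=cam("side"); save(c,"s4.png",(200,130,400,280),4)
E
```

```text
(no output)
```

View pics/s4.png

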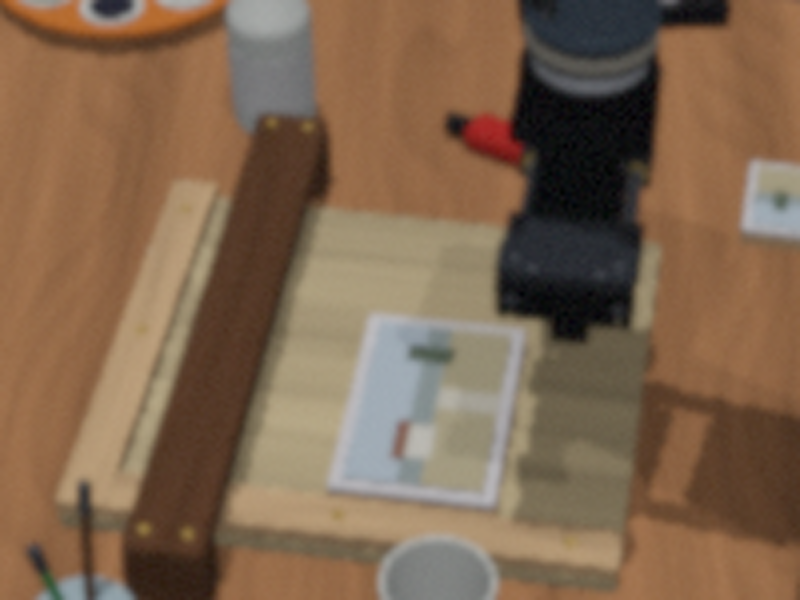

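The panel lies flush along the left strip, with corners at crop (333,487), (370,315), (525,325) and (493,505). The tool hangs behind its near edge.

```bash
cat >> h.py <<'E'
CT=np.array([.5801,-.0669]); _y=np.radians(-7.19); EX=np.array([np.cos(_y),np.sin(_y)]); EY=np.array([-EX[1],EX[0]])
def tb(p): p=np.asarray(p)[...,:2]-CT; return np.stack([p@EX,p@EY],-1).round(4)
E
python3 - <<'E'
from h import *
c=load("side"); print(tb(rect(c,[(333,487),(370,315),(525,325),(493,505)],.031,(200,130),4)).tolist(), tb(robot.get_obs()["position"]))
E
```

```text
[[0.0072, 0.1151], [0.0106, -0.0351], [-0.0901, -0.0407], [-0.0899, 0.1152]] [-0.1246  0.0328]
```

send_rows(increments=[0, 0, 0, 0.03, 0.27, -2.5, 0.5, 0, 0, 0, 0.03, 0.27, -2.5, 0.5, 0, 0, 0, 0.03, 0.27, -2, 0.5, 0, 0, 0, 0, 0, -1.5, 0.5, 0, 0, 0, 0, 0, -1, 0.5, 0, 0, 0, 0, 0, -0.5, 0.5, 0, 0, 0, 0, 0, 0, 0.5, 0, 0, 0, 0, 0, 0, 0.5])

```text
time: 7.42
position: [0.4615, -0.0107, 0.0266]
tool_rot: [0.998, -0.062, 0.0, 0.0]
ft_force: [-0.0, 1.1, 0.4]
grip_width: 0.0434
grip_force: 0.0
```

send_rows(increments=[0, 0, 0, 0.595, -0.075, 0, 0.5, 0, 0, 0, 0.595, -0.075, 0, 0.5, 0, 0, 0, 0.595, -0.075, 0, 0.5, 0, 0, 0, 0.595, -0.075, 0, 0.5, 0, 0, 0, 0.595, -0.075, 0, 0.5, 0, 0, 0, 0.595, -0.075, 0, 0.5, 0, 0, 0, 0.595, -0.075, 0, 0.5, 0, 0, 0, 0.595, -0.075, 0, 0.5, 0, 0, 0, 0.595, -0.075, 0, 0.5, 0, 0, 0, 0.595, -0.075, 0, 0.5, 0, 0, 0, 0.595, -0.075, 0, 0.5, 0, 0, 0, 0.595, -0.075, 0, 0.5, 0, 0, 0, 0.595, -0.075, 0, 0.5, 0, 0, 0, 0.595, -0.075, 0, 0.5, 0, 0, 0, 0.595, -0.075, 0, 0.5, 0, 0, 0, 0.595, -0.075, 0, 0.5, 0, 0, 0, 0.595, -0.075, 0, 0.5, 0, 0, 0, 0.3, -0.038, 0, 0.5, 0, 0, 0, 0.2, -0.025, 0, 0.5, 0, 0, 0, 0, 0, 0, 0.5])

```text
time: 9.08
position: [0.5686, -0.0238, 0.0266]
tool_rot: [0.998, -0.063, 0.001, 0.0]
ft_force: [0.4, -0.8, 0.6]
grip_width: 0.0436
grip_force: 0.0
```

```bash
python3 - <<'E'
from h import *
c=cam("side"); save(c,"s5.png",(200,130,400,280),4); o=robot.get_obs()
print(o["ft_force"],tb(o["position"]))
E
```

```text
[-1.30193594 -0.74236687  0.50066085] [-0.0169  0.0413]
```

View pics/s5.png

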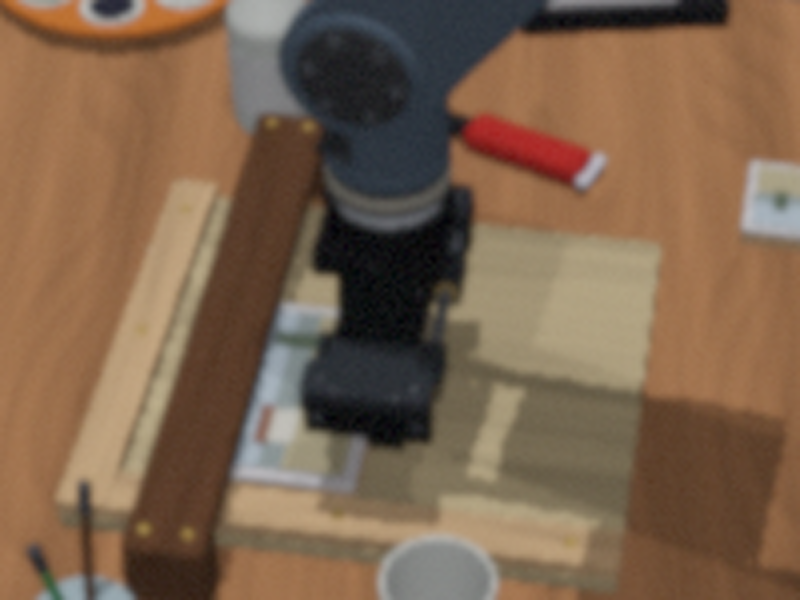

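It is sliding straight under the bridge beside the strip, near left corner at (352,490). About 4 cm remain, so I continue gently.

send_rows(increments=[0, 0, 0, 0.397, -0.05, 0, 0.5, 0, 0, 0, 0.397, -0.05, 0, 0.5, 0, 0, 0, 0.397, -0.05, 0, 0.5, 0, 0, 0, 0.397, -0.05, 0, 0.5, 0, 0, 0, 0.397, -0.05, 0, 0.5, 0, 0, 0, 0.397, -0.05, 0, 0.5, 0, 0, 0, 0.397, -0.05, 0, 0.5, 0, 0, 0, 0.397, -0.05, 0, 0.5, 0, 0, 0, 0.2, -0.025, 0, 0.5, 0, 0, 0, 0.2, -0.025, 0, 0.5, 0, 0, 0, 0, 0, 0, 0.5])

```text
time: 10.05
position: [0.6035, -0.0283, 0.0266]
tool_rot: [0.998, -0.063, 0.001, 0.0]
ft_force: [-1.6, 0.3, 0.2]
grip_width: 0.0436
grip_force: 0.3
```

send_rows(increments=[0, 0, 0, 0.2, -0.025, 0, 0.5, 0, 0, 0, 0.15, -0.02, 0, 0.5, 0, 0, 0, 0, 0, 0, 0.5])

```text
time: 10.3
position: [0.6069, -0.0287, 0.0266]
tool_rot: [0.998, -0.063, 0.001, 0.0]
ft_force: [-0.1, 0.1, 0.3]
grip_width: 0.0438
grip_force: 0.4
```

send_rows(increments=[0, 0, 0, 0.2, -0.025, 0, 0.5, 0, 0, 0, 0.15, -0.02, 0, 0.5, 0, 0, 0, 0, 0, 0, 0.5])

```text
time: 10.55
position: [0.6107, -0.0292, 0.0266]
tool_rot: [0.998, -0.063, 0.001, 0.0]
ft_force: [-0.2, -0.2, -0.6]
grip_width: 0.0438
grip_force: 0.3
```

send_rows(increments=[0, 0, 0, 0.15, -0.02, 0, 0.5, 0, 0, 0, 0, 0, 0, 0.5])

```text
time: 10.72
position: [0.6117, -0.0293, 0.0266]
tool_rot: [0.998, -0.063, 0.0, 0.0]
ft_force: [-1.4, 0.8, 0.2]
grip_width: 0.0436
grip_force: 0.6
```

send_rows(increments=[0, 0, 0, 0.1, -0.012, 0, 0.5, 0, 0, 0, 0, 0, 0, 0.5])

```text
time: 10.88
position: [0.6125, -0.0294, 0.0266]
tool_rot: [0.998, -0.063, 0.0, -0.0]
ft_force: [-1.6, 0.1, 0.8]
grip_width: 0.0437
grip_force: 0.7
```

send_rows(increments=[0, 0, 0, 0.1, -0.012, 0, 0.5, 0, 0, 0, 0, 0, 0, 0.5])

```text
time: 11.05
position: [0.6128, -0.0294, 0.0265]
tool_rot: [0.998, -0.063, -0.001, -0.0]
ft_force: [-2.7, -0.2, 1.9]
grip_width: 0.0435
grip_force: 1.5
```

send_rows(increments=[0, 0, 0, 0.1, -0.012, 0, 0.5, 0, 0, 0, 0, 0, 0, 0.5])

```text
time: 11.22
position: [0.6128, -0.0293, 0.0265]
tool_rot: [0.998, -0.063, -0.002, -0.0]
ft_force: [-4.2, 0.2, 3.3]
grip_width: 0.0436
grip_force: 2.5
```

send_rows(increments=[0, 0, 0, 0.1, -0.012, 0, 0.5, 0, 0, 0, 0, 0, 0, 0.5])

```text
time: 11.38
position: [0.6129, -0.0293, 0.0265]
tool_rot: [0.998, -0.063, -0.003, -0.0]
ft_force: [-6.1, -0.3, 4.6]
grip_width: 0.0435
grip_force: 3.2
```

send_rows(increments=[0, 0, 0, 0.1, -0.012, 0, 0.5, 0, 0, 0, 0, 0, 0, 0.5, 0, 0, 0, -0.5, 0.063, 0, 0.5, 0, 0, 0, -1, 0.125, 0, 0.5, 0, 0, 0, -1, 0.125, 0, 0.5, 0, 0, 0, -1, 0.125, 0, 0.5, 0, 0, 0, -0.22, -1.76, 0, 0, 0, 0, 0, -0.22, -1.76, 0, 0, 0, 0, 0, -0.22, -1.76, 0, 0, 0, 0, 0, -0.22, -1.76, 0, 0, 0, 0, 0, -0.22, -1.76, 0, 0, 0, 0, 0, -0.22, -1.76, 0, 0, 0, 0, 0, 0, 0, 0, 0, 0, 0, 0, 0, 0, 0, 0, 0, 0, 0, 0, 0, 0, 0])

```text
time: 12.63
position: [0.5687, -0.1308, 0.0266]
tool_rot: [0.998, -0.063, 0.001, 0.0]
ft_force: [-0.1, -0.3, 0.6]
grip_width: 0.0014
grip_force: 0.0
```

```bash
python3 - <<'E'
from h import *
c=cam("side"); save(c,"s6.png",(200,130,400,280),4); o=robot.get_obs()
print(o["ft_force"],tb(o["position"]))
E
```

```text
[-0.50049822 -0.52426379  0.34708466] [-0.0035 -0.0644]
```

View pics/s6.png

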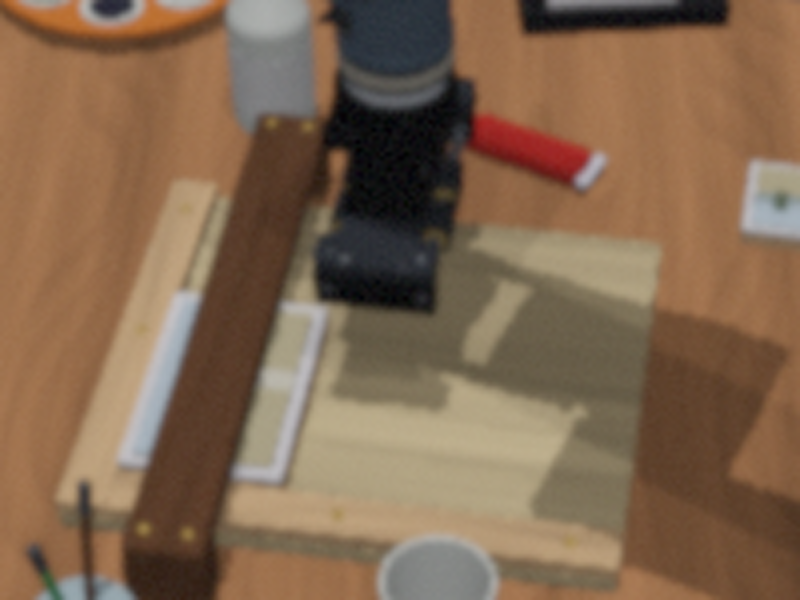

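The panel touches the far strip, with far corners at (122,465) and (178,293) and near corners at (283,481) and (327,307). I'll move the shut fingers beside its protruding right edge for the final left nudge.

```bash
python3 - <<'E'
from h import *
c=load("side"); print(tb(rect(c,[(122,465),(178,293),(327,307),(283,481)],.031,(200,130),4)).tolist())
print("strip in near, far",tb(rect(c,[(65,510),(185,183),(620,582)],.024,(200,130),4)).tolist())
E
```

```text
[[0.137, 0.1163], [0.1385, -0.037], [0.0396, -0.0384], [0.0379, 0.1147]]
strip in near, far [[0.1641, 0.1507], [0.1618, -0.1537], [-0.1703, 0.1572]]
```

send_rows(increments=[0, 0, 0, 0.98, -0.124, 0, 0, 0, 0, 0, 0.98, -0.124, 0, 0, 0, 0, 0, 0.98, -0.124, 0, 0, 0, 0, 0, 0.98, -0.124, 0, 0, 0, 0, 0, 0.98, -0.124, 0, 0, 0, 0, 0, 0, 0, 0, 0, 0, 0, 0, 0.05, 0.4, 0, 0, 0, 0, 0, 0.05, 0.4, 0, 0, 0, 0, 0, 0.025, 0.2, 0, 0, 0, 0, 0, 0, 0, 0, 0])

```text
time: 13.52
position: [0.6176, -0.126, 0.0264]
tool_rot: [0.998, -0.062, -0.001, -0.0]
ft_force: [0.4, 0.3, 0.3]
grip_width: 0.0
grip_force: 0.0
```

send_rows(increments=[0, 0, 0, 0.025, 0.2, 0, 0, 0, 0, 0, 0.025, 0.2, 0, 0, 0, 0, 0, 0, 0, 0, 0])

```text
time: 13.77
position: [0.6187, -0.1229, 0.0266]
tool_rot: [0.998, -0.063, -0.0, -0.0]
ft_force: [0.6, 0.3, 0.7]
grip_width: 0.0006
grip_force: 0.0
```

send_rows(increments=[0, 0, 0, 0.012, 0.1, 0, 0, 0, 0, 0, 0.012, 0.1, 0, 0, 0, 0, 0, 0, 0, 0, 0])

```text
time: 14.02
position: [0.6191, -0.1212, 0.0265]
tool_rot: [0.998, -0.063, -0.0, -0.0]
ft_force: [-0.6, -0.3, -0.6]
grip_width: 0.0003
grip_force: 0.0
```

send_rows(increments=[0, 0, 0, 0.012, 0.1, 0, 0, 0, 0, 0, 0.012, 0.1, 0, 0, 0, 0, 0, 0, 0, 0, 0])

```text
time: 14.27
position: [0.6194, -0.1191, 0.0265]
tool_rot: [0.998, -0.063, -0.0, -0.0]
ft_force: [-0.3, -0.1, -0.0]
grip_width: 0.0006
grip_force: 0.0
```

send_rows(increments=[0, 0, 0, 0.025, 0.2, 0, 0, 0, 0, 0, 0.012, 0.1, 0, 0, 0, 0, 0, 0, 0, 0, 0])

```text
time: 14.52
position: [0.6198, -0.116, 0.0266]
tool_rot: [0.998, -0.063, -0.0, -0.0]
ft_force: [-0.2, -0.5, 0.3]
grip_width: 0.0004
grip_force: 0.0
```

send_rows(increments=[0, 0, 0, 0.012, 0.1, 0, 0, 0, 0, 0, 0.012, 0.1, 0, 0, 0, 0, 0, 0, 0, 0, 0])

```text
time: 14.77
position: [0.6193, -0.1154, 0.0266]
tool_rot: [0.998, -0.062, -0.001, 0.001]
ft_force: [-2.5, -4.7, 1.3]
grip_width: 0.0004
grip_force: 2.3
```

send_rows(increments=[0, 0, 0, 0.012, 0.1, 0, 0, 0, 0, 0, 0.012, 0.1, 0, 0, 0, 0, 0, 0, 0, 0, 0])

```text
time: 15.02
position: [0.6192, -0.1152, 0.0266]
tool_rot: [0.998, -0.062, -0.001, 0.002]
ft_force: [-3.9, -9.6, 0.1]
grip_width: 0.0002
grip_force: 4.9
```

send_rows(increments=[0, 0, 0, -0.1, -0.8, 0, 0, 0, 0, 0, -0.125, -1, 0, 0, 0, 0, 0, -0.125, -1, 0, 0, 0, 0, 0, -1, 0.125, 0, 0, 0, 0, 0, -2, 0.25, 0, 0, 0, 0, 0, -2, 0.25, 0, 0, 0, 0, 0, 0, 0, 0, 0])

```text
time: 15.6
position: [0.5617, -0.1329, 0.0259]
tool_rot: [0.998, -0.063, -0.004, -0.001]
ft_force: [-1.0, -0.4, 0.3]
grip_width: 0.0002
grip_force: 0.0
```

```bash
python3 - <<'E'
from h import *
c=cam("side"); save(c,"s7.png",(215,165,315,260),6); o=robot.get_obs()
print(o["ft_force"],tb(o["position"]))
E
```

```text
[ 0.16759827 -0.16516545  0.61941657] [-0.007  -0.0683]
```

View pics/s7.png

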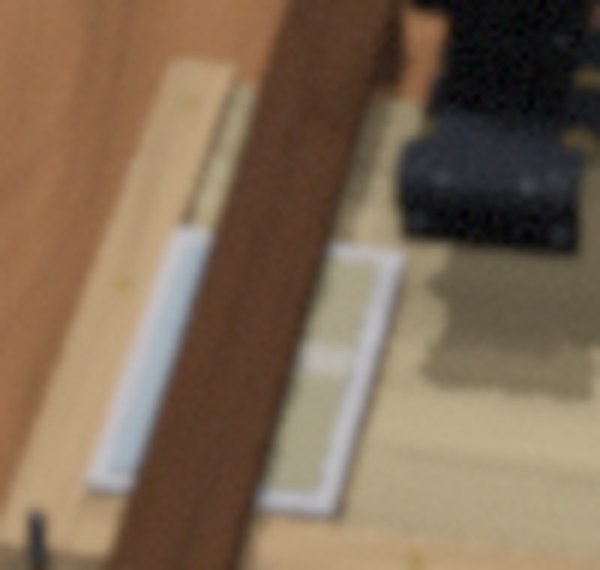

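The panel sits against the far strip from (90,480) to (190,230), and close to the left one at (330,515). One last gentle push on the near edge will make it snug in x.

send_rows(increments=[0, 0, 0, 0.22, 1.76, 0, 0.2, 0, 0, 0, 0.22, 1.76, 0, 0.5, 0, 0, 0, 0.22, 1.76, 0, 0.5, 0, 0, 0, 0.22, 1.76, 0, 0.5, 0, 0, 0, 0.22, 1.76, 0, 0.5, 0, 0, 0, 0.22, 1.76, 0, 0.5, 0, 0, 0, 0, 0, 0, 0.5, 0, 0, 0, 0.6, -0.075, 0, 0.5, 0, 0, 0, 0.6, -0.075, 0, 0.5, 0, 0, 0, 0.6, -0.075, 0, 0.5, 0, 0, 0, 0.6, -0.075, 0, 0.5, 0, 0, 0, 0.4, -0.05, 0, 0.5, 0, 0, 0, 0.3, -0.038, 0, 0.5, 0, 0, 0, 0, 0, 0, 0.5])

```text
time: 16.82
position: [0.6116, -0.033, 0.0265]
tool_rot: [0.998, -0.063, 0.0, 0.0]
ft_force: [0.7, 0.0, -0.7]
grip_width: 0.0436
grip_force: 0.0
```

send_rows(increments=[0, 0, 0, 0.2, -0.025, 0, 0.5, 0, 0, 0, 0.1, -0.012, 0, 0.5, 0, 0, 0, 0, 0, 0, 0.5])

```text
time: 17.07
position: [0.6126, -0.0327, 0.0264]
tool_rot: [0.998, -0.063, -0.002, 0.0]
ft_force: [-2.1, -2.1, 0.7]
grip_width: 0.0435
grip_force: 1.4
```

send_rows(increments=[0, 0, 0, 0.1, -0.012, 0, 0.5, 0, 0, 0, 0.1, -0.012, 0, 0.5, 0, 0, 0, 0, 0, 0, 0.5])

```text
time: 17.32
position: [0.6127, -0.0327, 0.0263]
tool_rot: [0.998, -0.063, -0.004, -0.0]
ft_force: [-6.4, -2.0, 4.2]
grip_width: 0.0437
grip_force: 3.2
```

send_rows(increments=[0, 0, 0, -0.6, 0.075, 0, 0.5, 0, 0, 0, -1, 0.125, 0, 0.5, 0, 0, 0, -2, 0.25, 0, 0.5, 0, 0, 0, -2, 0.25, 0, 0.5, 0, 0, 0, -1.5, 0, 3, 0.5, 0, 0, 0, -1, -1, 4, 0.5, 0, 0, 0, 0, -3, 3, 0.5, 0, 0, 0, 0, -4, 2, 0.5, 0, 0, 0, 0, -4, 0, 0.5, 0, 0, 0, 0, -4, 0, 0.5, 0, 0, 0, 0, -4, 0, 0.5, 0, 0, 0, 0, -4, 0, 0.5, 0, 0, 0, 0, -4, 0, 0.5, 0, 0, 0, 0, 0, 0, 0.5, 0, 0, 0, 0, 0, 0, 0.5])

```text
time: 18.57
position: [0.5357, -0.3054, 0.1441]
tool_rot: [0.998, -0.065, 0.002, 0.001]
ft_force: [-0.2, 0.7, 0.1]
grip_width: 0.0433
grip_force: 0.0
```

```bash
python3 - <<'E'
from h import *
c=cam("top"); save(c,"t2.png",(290,115,480,290),4)
E
```

```text
(no output)
```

View pics/t2.png

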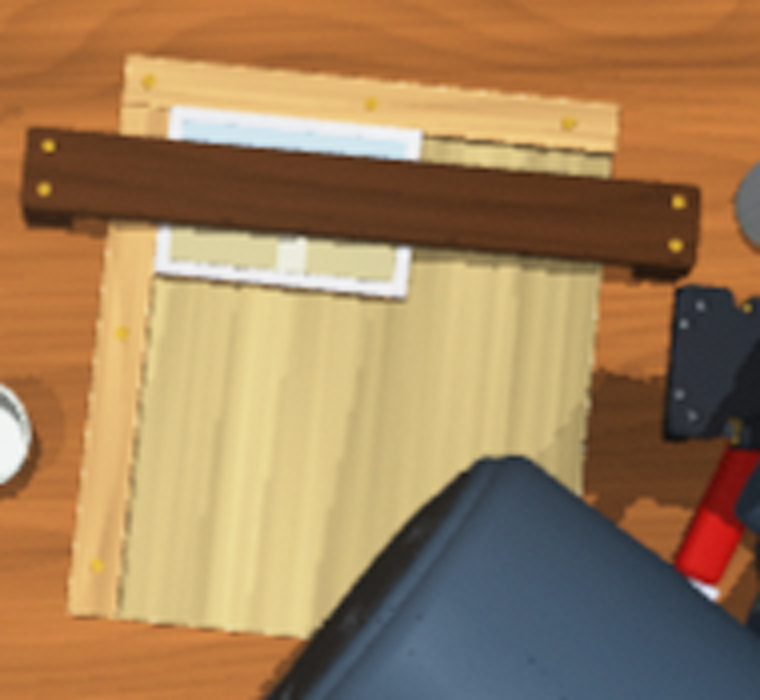

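The panel is square in the corner: its far left corner is at (172,108) and both edges lie along the strips. The bridge is where it was, and the hand is clear.

```bash
python3 -c "
from rig import robot
print(robot.hand_in())"
```

```text
the job is handed in; nothing more can be done
None
```

The panel sits square and snug in the corner of both stop strips, the bridge is unmoved, the hand is clear, and the job was handed in after about 19 s.

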